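# Strip the condiment turntable: shaker off, hub knob undone and held

### The arm

A 6-joint arm with a two-finger parallel gripper is mounted at the origin on the work surface. World frame = base frame: x ahead of the robot, y to its left, z up, the work surface at z = 0. Lengths are in mm, angles in rad, forces in N, time in s.
With the tool pointing down it reaches from about 300 to 775 mm from the base axis. Payload 14.6 kg.
Tool frame: the origin (TCP) lies between the finger pads; the fingertips stand 19 mm ahead of it and the grasp point (between the pads) is the TCP; z points along the fingers, y is the line along which they close (so a half turn about z gives the same grasp; the last joint's range is limited). The gripper opens to 94 mm and grips with 3 to 60 N. Pads are 16 mm wide; open, the fingers measure 119 mm over their backs; the gripper's body (75 mm by 177 mm) begins 78 mm behind the grasp point.
Start: joints at [-1.252, 0.3, 1.521, -0, 1.321, -0.067], TCP at [206.958, -509.566, 224.446] pointing down, gripper open.
Joint ranges: [-3.03, 3.03], [-0.79, 2.21], [0.23, 2.52], [-1.04, 4.18], [0, 3.07], [-2.55, 2.55]. Speed limits (rad/s): [2.22, 2.22, 2.57, 3.14, 3.14, 3.14].

### API

Orientations are given as [roll, pitch, yaw] about the fixed x, y, z axes, in that order (R = Rz(yaw) Ry(pitch) Rx(roll)).
In Python, from cell import monitor, imaging, job, find_in, trace gives the robot as it stands. The module is installed in compiled form; this text tells all that it offers.
- The arm moves only by the tool arm_command, never from a script. Its argument "steps" is a list of rows, each a list of 5 numbers: the opening, from 0 (shut) to 1 (fully open), then the shift along the tool's x, y, z in mm, then the turn about the tool's z in degrees. In form: [[gripper, dx, dy, dz, turn], ...]. A call has 1 to 20 rows; each row is the pose to reach, as a shift and turn from the pose commanded when the call began, along the tool's axes at that moment; what a row does not reach only later rows make up. A row lasts 1/8 s, in which the tool goes at most 62.5 mm and 10.7 degrees, less where a joint would pass 70% of its speed; a pose out of reach is approached as far as the arm can. A call with a gripper value outside its range is refused whole. The fingers move at their own pace and stop on an object; "force" is the grip in N (left out, the last holds). Time passes only in rows, so rows that repeat a pose let the fingers close. It gives the time, the measured TCP pose, the force, the opening and the grip force at its end, in the units of the state.
- monitor.read_state(): the state, without advancing time (a new reading comes with each control period).
- imaging.camera(name): name is "side" or "top"; returns a dict with "img" (480x640x3 uint8, red, green, blue), "mtx" (3x3 intrinsics, pixels), "D" ([k1, k2, p1, p2, k3] as OpenCV has them; the pictures are not rectified), "view" (4x4, takes a point from world to camera coordinates). Camera axes: x right, y down, z forward; pixel columns grow to the right and rows downward; lengths in mm; the calibration is good to about 2 mm. A picture is of the moment at which its call begins. There is no depth.
- job.sign_off(): hands the job in; it is judged then, once.
Trained networks look in a picture, given as the dict that the camera call returned (one of the last four; its "shot" number tells which), for a name from the list of things; names that differ only in an ending like _2 or _b are one class to them, and where a whole thing is asked for, a point or a joint stands for the part that bears it (a point fixed in the world has none). Each returns a list of dicts, best first, with "p" (0 to 1); they miss things now and then, are a little off and sometimes report something else, mostly with a low value. They report only what shows in the picture. A call takes as long as a camera call. They do not tell look-alikes from the thing itself.
- find_in(picture, target): "rect" ([centre column, centre row, width, height] in pixels, round what is visible of it).
- trace(picture, target): "region" (480x640 bool, what is visible of it) and "rect" ([centre column, centre row, width, height] in pixels, round what is visible of it).
The state is a dict: "clock": time; "joints": joint angles; "qd": joint speeds; "effort": joint torques, N m; "eef_pos": TCP position; "eef_rot": TCP orientation; "wrist_force": force on the tool from outside, world axes, zero at the start; "moment": the same for the moment, N m; "finger_gap": finger opening in mm; "finger_force": force on a finger pad.
Only numpy, scipy, OpenCV 4.12 (cv2) and the standard library are available. Lean on these libraries where they do the work, as an engineer would, in place of code of your own. Each camera call takes 0.05 s, during which the arm holds its last target. There are 200 camera calls.

### The job

To strip the condiment turntable for washing, lift the white shaker with the red lid off its freely turning tray, stand it gently upright on the free part of the white cutting board, fully on it, and let go. Then take off the blue knob on the turntable's hub: whether its thread is left-hand or right-hand is not known, so try it both ways, turn it about a sixth of a turn the way it gives until it stops, and lift it straight off without dropping it. Finish while holding the knob up in the gripper some 10 cm higher than it sat, touching nothing else, and leave the bottles and all other things where they stand.

Things in the scene. Friction and masses are not known exactly. Their poses are not given: they have to be found in the camera images.
- carousel: the condiment turntable: origin on the counter on its axis, z up. A black foot, fixed to the counter, and a fixed steel spindle carry a round black tray with a steel edge, 290 mm across, floor 32 mm and rim 40 mm above the counter, that turns freely; a collar 44 mm across surrounds the spindle up to 55 mm. It stands on the left or on the right of the robot
- tray (a joint): turn of the tray about the spindle (rad, counter-clockwise from above positive); turns freely with almost no friction, no stops; its value does not matter
- hub (a point): top of the fixed spindle, 77 mm above the counter, hidden under the knob. The spindle never turns. The knob's thread is short: one way (clockwise or not, unknown) it turns easily, without rising, by 60 to 65 degrees to a firm stop and there lifts straight off, clear after 18 mm; the other way it stops firmly within 5 degrees. Turned less than about 48 degrees it cannot be lifted
- knob_grip (a point): centre of the gripping head of the blue ribbed knob on the spindle (0.12 kg, 50 mm across, 45 mm tall, z along its axis, white line on its top). Seated, its underside is 57, this point 89.5 and its top 102 mm above the counter. Its round head may be gripped from any side. Gripped at 30 N it turns at under 0.1 N m; at a stop the twist rises past 0.5 N m before the fingers slip. Ease the twist before lifting, else it drags
- shaker_mid (a point): centre (half-way up) of the white round plastic shaker with a red domed lid: 54 mm across (lid 55), 95 mm tall, 0.14 to 0.28 kg, standing upright on the tray about 95 mm from the spindle's axis, anywhere round it
- board: white cutting board 260 (its x) x 300 (its y) x 15 mm, fixed on the counter, on the other side of the robot from the turntable; origin at the centre of its underside. Two squeeze bottles stand on its far (+x) corners, its near half is free
- board_free (a point): the middle of the free part of the board, on its upper face (15 mm above the counter)
- mustard_mid (a point): yellow squeeze bottle with a pointed nozzle, 50 mm across, 169 mm tall, standing on a far corner of the board; the point lies on its middle, 84.5 mm above its underside. To be left alone
- mayo_mid (a point): cream-coloured squeeze bottle with a white nozzle, 50 mm across, 169 mm tall, standing on the other far corner of the board; the point lies on its middle, 84.5 mm above its underside. To be left alone
- ketchup_mid (a point): red squeeze bottle, 50 mm across, 169 mm tall, standing on the counter far to the left; the point lies on its middle, 84.5 mm above its underside. To be left alone
- lidded_pan_mid (a point): steel food pan with a lid and a wire handle, 186 x 172 mm, 121 mm tall, on the counter far to the left; the point lies on its middle, 50 mm above its underside. To be left alone
- glove_box_mid (a point): blue cardboard glove box, 190 x 105 mm, 75 mm tall, on the counter far to the right; the point lies on its middle, 37.5 mm above its underside. To be left alone
- tongs_mid (a point): steel tongs with orange grips, about 210 mm long and 15 mm high, lying on the counter to the right; the point lies on its middle, 7 mm above its underside. To be left alone
Things that resemble listed ones, but are neither listed nor needed, are in the scene too. Of the things like the part that bears shaker_mid, leave any that is purple; of the rest the larger one is meant. Of the things shaped like the part that bears knob_grip, the blue one is meant.

How it is judged:
By the outcome, as a careful person would: the job done as asked, in the order asked, and still so for the second after the job is handed in, while the arm keeps its last pose, push and grip.
It also fails if it takes over 62 s, if anything falls off the work surface, if the arm or the gripper's body presses on something with over 40 N, if the wrist force passes 120 N, or if a joint passes its speed limit or range.

## Working session

There is one attempt and no reset: what is moved stays moved. The work goes in short steps, Python scripts to look and compute and a tool call to move; the robot and the scene stay as the last step left them, time stands still between calls to the robot, and variables do not carry over. Pictures are saved under pics/ and viewed, at most 10 in all, crops included, and the job is handed in when it is done.

Besides the shell and the picture viewer there is one more tool, called as name(argument=value, ...), one argument or row to a line, values as JSON. arm_command: Moves the arm, as the interface text tells. Its arguments: {"type":"object","properties":{"steps":{"type":"array","items":{"type":"array","items":{"type":"number"}}},"force":{"type":"number"}},"required":["steps"]}

```bash
mkdir -p pics
cat > h.py <<'E'
import numpy as np, cv2
from cell import monitor, imaging, job, find_in, trace
def und(c,uv):
    return cv2.undistortPoints(np.array(uv,float).reshape(-1,1,2),c["mtx"],np.array(c["D"],float)).reshape(-1,2)
def ray(c,uv):
    V=np.array(c["view"]);R,t=V[:3,:3],V[:3,3]
    n=und(c,[uv])[0];d=R.T@np.array([n[0],n[1],1.]);return -R.T@t,d/np.linalg.norm(d)
def plane(c,uv,z):
    o,d=ray(c,uv);return o+d*(z-o[2])/d[2]
def tri(c1,p1,c2,p2):
    o1,d1=ray(c1,p1);o2,d2=ray(c2,p2)
    s=np.linalg.lstsq(np.stack([d1,-d2],1),o2-o1,rcond=None)[0]
    a,b=o1+d1*s[0],o2+d2*s[1];return (a+b)/2,np.linalg.norm(a-b)
def proj(c,P):
    V=np.array(c["view"]);return cv2.projectPoints(np.array(P,float).reshape(-1,1,3),cv2.Rodrigues(V[:3,:3])[0],V[:3,3],c["mtx"],np.array(c["D"],float))[0].reshape(-1,2)
E
python3 - <<'E'
from h import *
np.set_printoptions(precision=1,suppress=True)
for n in("side","top"):
    c=imaging.camera(n);cv2.imwrite(f"pics/{n}0.png",c["img"][:,:,::-1])
    print(n,"pos",ray(c,(320,240)))
    for t in("shaker_mid","knob_grip","carousel","board","mustard_mid","mayo_mid"):
        for r in find_in(c,t)[:4]: print(t,np.array(r["rect"]),round(r["p"],2))
print(monitor.read_state())
E
```

```text
side pos (array([ 268.2, -994.7,  819.9]), array([ 0.1,  0.8, -0.6]))
shaker_mid [275.5 355.9  30.2  44.7] 0.62
shaker_mid [358.9 286.1  25.9  41.9] 0.61
knob_grip [405.2 295.4  22.8  27.1] 0.78
carousel [403.4 316.4 131.   94.5] 0.61
board [350.  228.2 113.2  70.2] 0.8
mustard_mid [384.8 215.4  22.8  59.3] 0.61
mayo_mid [366.5 179.4  18.3  53.5] 0.69
top pos (array([ 257.7,   27.3, 1614.9]), array([ 0.1,  0. , -1. ]))
shaker_mid [402.1 216.9  21.2  23.7] 0.66
shaker_mid [449.8 296.6  26.6  18.5] 0.63
shaker_mid [416.6 292.   16.5  13.4] 0.49
knob_grip [420.9 188.3  25.2  19.2] 0.62
knob_grip [473.1 320.6  23.1  13.7] 0.55
carousel [417.4 192.8 104.4 108.7] 0.67
board [271.9 209.8 111.6  95.6] 0.95
mustard_mid [304.5 170.4  19.4  26.1] 0.58
{'clock': 0.7, 'joints': array([-1.3,  0.3,  1.5, -0. ,  1.3, -0.1]), 'qd': array([-0.,  0., -0., -0.,  0., -0.]), 'effort': array([ -0. , -53.2, -35.3,   0.1,   0. ,  -0. ]), 'eef_pos': array([ 207. , -509.6,  224.5]), 'eef_rot': array([3.1, 0. , 0.4]), 'wrist_force': array([ 0.3, -0.3, -0.6]), 'moment': array([-0.1,  0. ,  0. ]), 'finger_force': 0.0, 'finger_gap': 93.70436752504665}
```

View pics/side0.png

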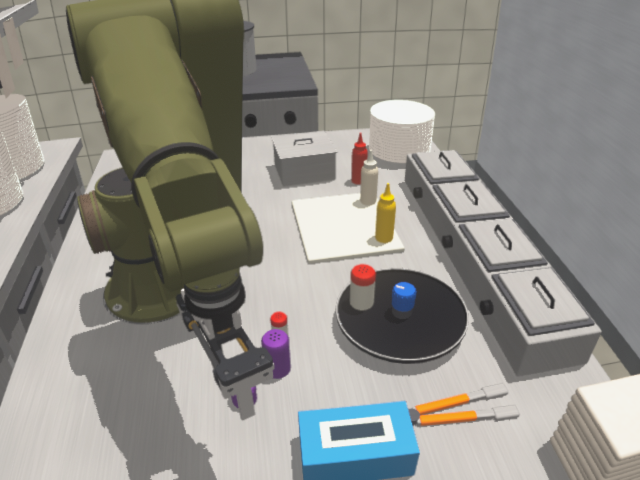

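View pics/top0.png

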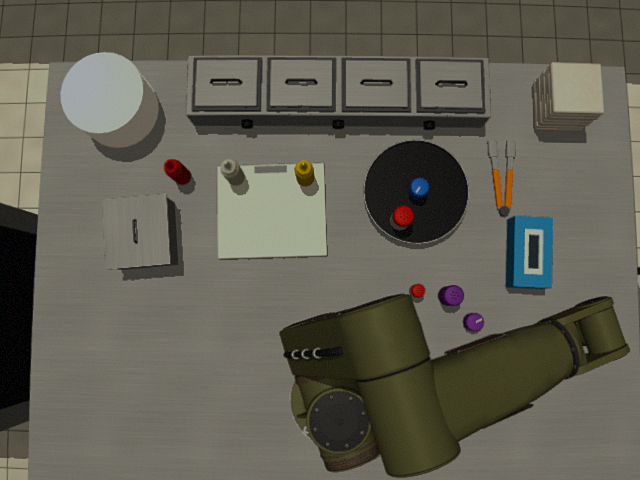

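The side view shows the target shaker at (362,287), the blue knob at (404,297) and the board at (350,228). In the top view these are at (403,216), (420,187) and (272,210). The small red-lidded shaker at (418,291) and the purple ones in the top view are decoys. Next I fit cylinder models to the traced regions.

```bash
cat >> h.py <<'E'
from scipy.optimize import least_squares
A=np.linspace(0,2*np.pi,48,endpoint=False)
def cyl(x,y,zs,r): return np.array([[x+r*np.cos(a),y+r*np.sin(a),z] for z in zs for a in A])
def rend(c,P,S=8):
    h=cv2.convexHull(proj(c,P).astype(np.float32)).reshape(-1,2)
    m=cv2.moments(h);mn,mx=h.min(0),h.max(0)
    return np.r_[m["m10"]/m["m00"],m["m01"]/m["m00"],mn,mx]
def meas(reg):
    v,u=np.nonzero(reg);return np.r_[u.mean(),v.mean(),u.min()-.5,v.min()-.5,u.max()+.5,v.max()+.5]
def pick(c,t,uv):
    L=[r for r in trace(c,t) if np.hypot(r["rect"][0]-uv[0],r["rect"][1]-uv[1])<25]
    return L[0]["region"]
def fit(cs,regs,h,r,x0):
    # x0: x,y,zmid
    M=[meas(g) for g in regs]
    f=lambda p:np.concatenate([rend(c,cyl(p[0],p[1],[p[2]-h/2,p[2]+h/2],r))-m for c,m in zip(cs,M)])
    s=least_squares(f,x0,loss="soft_l1");return s.x,f(s.x)
E
python3 - <<'E'
from h import *
np.set_printoptions(precision=1,suppress=True)
a=imaging.camera("side");b=imaging.camera("top")
sh=[pick(a,"shaker_mid",(362,287)),pick(b,"shaker_mid",(403,216))]
kn=[pick(a,"knob_grip",(404,297)),pick(b,"knob_grip",(420,187))]
for g in sh+kn: print(meas(g),g.sum())
x0=plane(b,(403,216),80)
print("shaker",*fit([a,b],sh,95,54/2,x0))
k0=plane(b,(420,187),89)
print("knob",*fit([a,b],kn,25,25,k0))
# color only
for c,nm,w in((a,"side",(404,297)),(b,"top",(420,187))):
    hsv=cv2.cvtColor(c["img"],cv2.COLOR_RGB2HSV)
    g=(hsv[...,0]>105)&(hsv[...,0]<130)&(hsv[...,1]>120)&(hsv[...,2]>60)
    k=np.zeros_like(g);k[w[1]-25:w[1]+25,w[0]-25:w[0]+25]=1;print(nm,meas(g&k))
bd=[max(trace(c,"board"),key=lambda r:r["p"])["region"] for c in(a,b)]
for c,g in zip((a,b),bd):
    v,u=np.nonzero(g);h=cv2.minAreaRect(np.stack([u,v],1).astype(np.float32));
    cn=cv2.approxPolyDP(cv2.convexHull(np.stack([u,v],1).astype(np.int32)),8,True).reshape(-1,2)
    print("board corners",[(list(p),plane(c,p,15)[:2]) for p in cn])
for t,uv in(("mustard_mid",(304,172)),("mayo_mid",(232,172))):
    try:
        ga=pick(a,t,(385,215) if t[1]=="u" else (367,180));gb=pick(b,t,uv)
        print(t,*fit([a,b],[ga,gb],150,22,plane(b,uv,100)))
    except Exception as e: print(t,e)
P=plane(b,(416,191),40);M=pick(b,"carousel",(416,191));print("tray",plane(b,cv2.fitEllipse(cv2.convexHull(np.argwhere(M)[:,::-1].astype(np.int32)))[0],40))
E
```

```text
[362.1 286.4 349.5 264.5 375.5 309.5] 1019
[401.2 216.6 389.5 203.5 413.5 229.5] 494
[403.  296.  390.5 281.5 416.5 310.5] 624
[418.2 187.5 408.5 176.5 428.5 198.5] 350
shaker [ 485.1 -172.1   80. ] [ 1.7  0.6  1.4 -1.8  1.8  2.2  1.5  0.4  0.8  0.7  1.8  0.2]
knob [ 562.6 -218.3   89. ] [ 1.1 -1.7  1.4  0.6 -0.  -3.9  1.8  0.3  1.4  1.1  1.7 -0.4]
side [403.5 296.3 391.5 281.5 416.5 310.5]
top [419.3 186.1 409.5 176.5 429.5 196.5]
board corners [([np.int32(403), np.int32(250)], array([638.4,  27.7])), ([np.int32(309), np.int32(263)], array([388.2,  14.6])), ([np.int32(291), np.int32(203)], array([374.2, 309.7])), ([np.int32(356), np.int32(194)], array([576.9, 328.3]))]
board corners [([np.int32(326), np.int32(254)], array([392.4,  29.4])), ([np.int32(219), np.int32(258)], array([379.8, 321.6])), ([np.int32(217), np.int32(169)], array([627.8, 333.7])), ([np.int32(323), np.int32(163)], array([645.9,  39. ]))]
mustard_mid [600.8  88.1 100. ] [ 0.4 -6.7  0.8 -1.2  0.4 -3.6 -0.2 -1.5 -0.4 -1.8 -0.5  0.4]
mayo_mid [599.3 277.5 100. ] [-0.7 -5.2  0.1 -1.2 -0.5 -2.6 -0.7 -0.6 -2.  -2.4  0.8  1.7]
tray [ 562.5 -213.8   40. ]
```

```bash
sed -i 's/loss="soft_l1"/loss="soft_l1",diff_step=5e-3/' h.py
python3 - <<'E'
from h import *
np.set_printoptions(precision=1,suppress=True)
a=imaging.camera("side");b=imaging.camera("top")
sh=[pick(a,"shaker_mid",(362,287)),pick(b,"shaker_mid",(403,216))]
print("shaker",*fit([a,b],sh,95,54/2,plane(b,(403,216),80)))
kn=[]
for c,w in((a,(404,297)),(b,(420,187))):
    hsv=cv2.cvtColor(c["img"],cv2.COLOR_RGB2HSV)
    g=(hsv[...,0]>105)&(hsv[...,0]<130)&(hsv[...,1]>120)&(hsv[...,2]>60)
    k=np.zeros_like(g);k[w[1]-25:w[1]+25,w[0]-25:w[0]+25]=1;kn.append(g&k)
for h in(25,40,45): print("knob",*fit([a,b],kn,h,25,plane(b,(420,187),89)))
M=pick(b,"carousel",(416,191));Q=pick(a,"carousel",(403,316))
print("tray",*fit([a,b],[Q,M],10,145,plane(b,(416,191),36)))
s=monitor.read_state();print(s["eef_pos"],s["eef_rot"],s["joints"])
E
```

```text
shaker [ 483.3 -168.5   78.2] [ 0.7 -0.1  0.2 -2.1  0.6  1.7 -0.2  0.6 -0.6  0.5  0.3  0.9]
knob [ 564.5 -217.3   82.8] [ 1.1 -0.3  1.   2.4  0.4 -3.2 -0.   1.4 -0.3  0.9 -0.1  1.3]
knob [ 564.3 -217.2   81.8] [ 1.  -0.1  0.6  0.1  0.6 -0.3 -0.1  1.5 -0.8  0.4  0.3  1.9]
knob [ 564.2 -217.    81.6] [ 0.9 -0.1  0.4 -0.8  0.7  0.5 -0.1  1.5 -1.   0.3  0.4  2.1]
tray [ 564.7 -216.3   35.7] [-2.4 -3.   1.3  0.9  0.9  0.4 -0.4  1.5 -0.4 -0.6  0.7  0.4]
[ 207.  -509.6  224.4] [-3.1  0.   0.4] [-1.3  0.3  1.5 -0.   1.3 -0.1]
```

```bash
cat >> h.py <<'E'
from scipy.spatial.transform import Rotation as Ro
def go(x,y,z,yaw):
    s=monitor.read_state();R=Ro.from_euler("xyz",s["eef_rot"])
    y0=np.degrees(s["eef_rot"][2])
    print("from",s["eef_pos"].round(1),"yaw",round(y0,2),"d",(R.inv().apply(np.array([x,y,z])-s["eef_pos"])).round(1),"turn",round(y0-yaw,1),"F",s["wrist_force"].round(1),"M",s["moment"].round(2),"gap",round(s["finger_gap"],1),"j",s["joints"].round(2),"t",s["clock"])
E
python3 -c "
from h import *
go(483.5,-168.5,200,15)"
```

```text
from [ 207.  -509.6  224.4] yaw 22.11 d [ 384.6 -211.9   24.4] turn 7.1 F [-0.1  0.1 -0.4] M [0.03 0.07 0.02] gap 94.1 j [-1.25  0.3   1.52 -0.    1.32 -0.07] t 1.65
```

arm_command(
  steps=[
    [1,48,-26,3,1],
    [1,96,-53,6,2],
    [1,144,-79,9,3],
    [1,192,-106,12,4],
    [1,240,-132,15,5],
    [1,288,-159,18,6],
    [1,336,-185,21,7],
    [1,385,-212,24,7],
    [1,385,-212,24,7],
    [1,385,-212,24,7],
  ],
  force=15,
)

```text
clock: 2.9
eef_pos: [483.7, -168.5, 200.4]
eef_rot: [3.142, 0.0, 0.264]
wrist_force: [0.2, 0.2, -0.4]
finger_gap: 94.2
finger_force: 0.0
```

Run:
```python
from h import *
np.set_printoptions(precision=1,suppress=True)
go(483.5,-168.5,88,15)
a=imaging.camera("side");b=imaging.camera("top")
v=np.hstack([cv2.resize(c["img"][y:y+150,x:x+130],None,fx=3,fy=3) for c,x,y in((a,310,200),(b,340,130))])
cv2.imwrite("pics/v1.png",v[:,:,::-1])
```

```text
from [ 483.7 -168.5  200.4] yaw 15.13 d [ -0.2  -0.  112.4] turn 0.1 F [ 0.2  0.2 -0.4] M [ 0.1  0.  -0.1] gap 94.2 j [-0.4  0.2  1.7 -0.   1.2  0.9] t 2.9
```

View pics/v1.png

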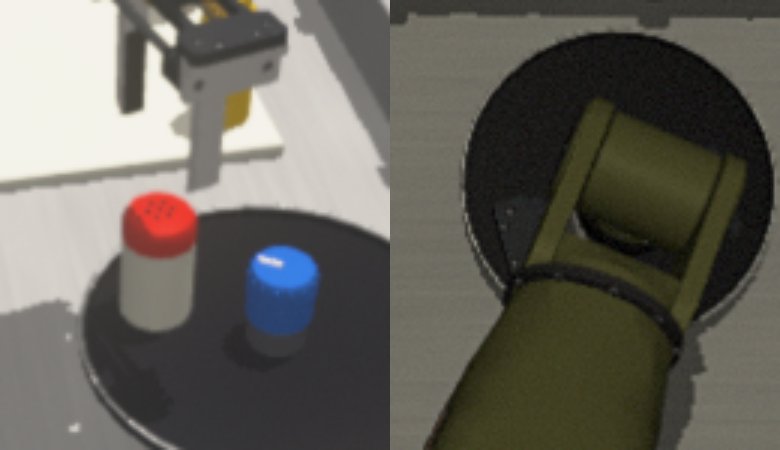

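The left tile (side view) shows the open fingers above the shaker, with the shaker still at tile (157,260), about side px (362,287), and the knob clear of them. The arm hides the tray in the top tile. I'll descend and grip.

arm_command(
  steps=[
    [1,0,0,30,0],
    [1,0,0,60,0],
    [1,0,0,85,0],
    [1,0,0,105,0],
    [1,0,0,113,0],
    [1,0,0,113,0],
    [0.45,0,0,113,0],
    [0.45,0,0,113,0],
    [0.45,0,0,113,0],
    [0.45,0,0,113,0],
  ],
  force=15,
)

```text
clock: 4.25
eef_pos: [483.9, -168.2, 87.6]
eef_rot: [3.141, -0.0, 0.264]
wrist_force: [0.2, -0.6, 0.6]
finger_gap: 57.5
finger_force: 0.0
```

arm_command(
  steps=[
    [0.3,0,0,0,0],
    [0.3,0,0,0,0],
    [0.3,0,0,0,0],
    [0.3,0,0,0,0],
    [0.3,0,0,-3,0],
    [0.3,0,0,-10,0],
    [0.3,0,0,-25,0],
    [0.3,0,0,-50,0],
    [0.3,0,0,-75,0],
    [0.3,0,0,-75,0],
    [0.3,0,0,-75,0],
  ],
  force=15,
)

```text
clock: 5.62
eef_pos: [483.6, -168.1, 161.8]
eef_rot: [-3.141, 0.001, 0.264]
wrist_force: [0.2, 0.5, -2.1]
finger_gap: 54.1
finger_force: 15.0
```

Run:
```python
from h import *
np.set_printoptions(precision=1,suppress=True)
go(445,178,160,15)
a=imaging.camera("side")
v=cv2.resize(a["img"][150:350,260:500],None,fx=3,fy=3)
cv2.imwrite("pics/v2.png",v[:,:,::-1])
```

```text
from [ 483.6 -168.1  161.8] yaw 15.11 d [  53.  -344.2    2. ] turn 0.1 F [ 0.2  0.5 -2.1] M [ 0.1 -0.  -0. ] gap 54.1 j [-0.4  0.3  1.7 -0.   1.2  0.9] t 5.625
```

View pics/v2.png

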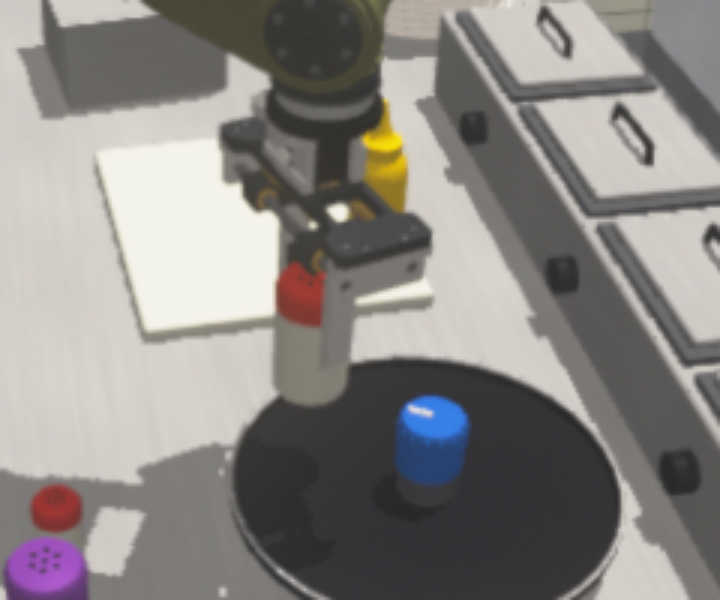

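The shaker hangs upright in the gripper, around crop (312,330), clear of the tray. The knob is undisturbed at (432,450). I'll carry it to the board.

arm_command(
  steps=[
    [0.3,2,-15,0,0],
    [0.3,8,-50,0,0],
    [0.3,15,-95,0,0],
    [0.3,22,-140,0,0],
    [0.3,29,-185,0,0],
    [0.3,36,-230,0,0],
    [0.3,43,-275,0,0],
    [0.3,49,-315,0,0],
    [0.3,52,-337,0,0],
    [0.3,53,-344,0,0],
    [0.3,53,-344,20,0],
    [0.3,53,-344,50,0],
    [0.3,53,-344,75,0],
    [0.3,53,-344,82,0],
    [0.3,53,-344,82,0],
    [0.3,53,-344,82,0],
  ],
)

```text
clock: 7.68
eef_pos: [445.9, 177.7, 81.4]
eef_rot: [-3.142, -0.001, 0.263]
wrist_force: [0.1, 0.5, -3.3]
finger_gap: 53.9
finger_force: 15.0
```

Run:
```python
from h import *
go(445,178,70,15)
```

```text
from [445.9 177.7  81.4] yaw 15.1 d [-0.8 -0.5 11.4] turn 0.1 F [ 0.1  0.5 -3.3] M [0.01 0.06 0.01] gap 53.9 j [0.3  0.32 1.86 0.   0.96 1.61] t 7.675
```

arm_command(
  steps=[
    [0.3,0,0,4,0],
    [0.3,0,0,7,0],
    [0.3,0,0,8.5,0],
    [0.3,0,0,9.5,0],
    [0.3,0,0,9.5,0],
  ],
)

```text
clock: 8.3
eef_pos: [445.4, 177.6, 70.9]
eef_rot: [3.142, 0.0, 0.264]
wrist_force: [-0.7, 0.6, -2.4]
finger_gap: 54.1
finger_force: 15.0
```

arm_command(
  steps=[
    [0.3,0,0,0.5,0],
    [0.3,0,0,1,0],
    [0.3,0,0,1,0],
  ],
)

```text
clock: 8.68
eef_pos: [445.5, 177.7, 70.5]
eef_rot: [3.142, -0.0, 0.264]
wrist_force: [-2.7, -0.9, 6.3]
finger_gap: 53.8
finger_force: 15.0
```

arm_command(
  steps=[
    [0.62,0,0,0,0],
    [0.75,0,0,0,0],
    [1,0,0,0,0],
    [1,0,0,0,0],
    [1,0,0,0,0],
    [1,0,0,-20,0],
    [1,0,0,-60,0],
    [1,0,0,-110,0],
    [1,0,0,-130,0],
    [1,0,0,-130,0],
  ],
)

```text
clock: 9.93
eef_pos: [445.9, 177.8, 201.0]
eef_rot: [-3.141, -0.003, 0.264]
wrist_force: [-0.0, 0.5, -0.4]
finger_gap: 94.1
finger_force: 0.0
```

Run:
```python
from h import *
go(564.4,-217,200,40)
```

```text
from [445.9 177.8 201. ] yaw 15.1 d [ 11.6 412.1   1. ] turn -24.9 F [-0.   0.5 -0.4] M [-0.03  0.03  0.  ] gap 94.1 j [0.3  0.16 1.74 0.   1.23 1.61] t 9.925
```

arm_command(
  steps=[
    [1,0,20,0,0],
    [1,1,70,0,-4],
    [1,3,125,0,-8],
    [1,5,180,0,-12],
    [1,7,235,0,-16],
    [1,9,290,0,-20],
    [1,10,345,0,-25],
    [1,12,395,0,-25],
    [1,12,412,0,-25],
    [1,12,412,0,-25],
    [1,12,412,0,-25],
  ],
)

```text
clock: 11.3
eef_pos: [564.2, -215.6, 199.6]
eef_rot: [-3.141, 0.0, 0.701]
wrist_force: [-0.5, 0.5, -0.6]
finger_gap: 93.5
finger_force: 0.0
```

Run:
```python
from h import *
np.set_printoptions(precision=1,suppress=True)
a=imaging.camera("side");b=imaging.camera("top")
g=pick(a,"shaker_mid",(335,235)) if 0 else None
for c in(a,b):
    uv=proj(c,[[445.5,177.7,62.5]])[0]; print("exp",uv)
    for t in trace(c,"shaker_mid"): print(t["rect"],t["p"])
hsv=cv2.cvtColor(a["img"],cv2.COLOR_RGB2HSV)
k=(hsv[...,0]>105)&(hsv[...,0]<130)&(hsv[...,1]>120)&(hsv[...,2]>60);w=np.zeros_like(k);w[272:322,379:429]=1
m=meas(k&w);print("knob blue",m)
e=rend(a,cyl(564.4,-217,[60,102],25));print("model",e, "px/10mm y",rend(a,cyl(564.4,-207,[60,102],25))-e,"x",rend(a,cyl(574.4,-217,[60,102],25))-e)
go(564.4,-217,89.5,40)
v=cv2.resize(a["img"][150:350,260:500],None,fx=3,fy=3)
cv2.imwrite("pics/v3.png",v[:,:,::-1])
```

```text
exp [321.2 210.9]
[277.0, 353.9, 29.0, 48.9] 0.78
[319.2, 213.4, 20.9, 35.0] 0.66
exp [270.3 232.3]
[270.6, 231.1, 21.6, 24.5] 0.8
[451.1, 296.0, 26.4, 15.4] 0.61
[177.9, 173.1, 29.5, 26.1] 0.39
[417.0, 184.2, 101.7, 89.3] 0.32
knob blue [403.5 296.3 391.5 281.5 416.5 311.5]
model [404.5 296.5 392.  281.5 417.1 311.7] px/10mm y [-1.3 -3.1 -1.2 -2.9 -1.4 -3.2] x [ 4.5 -0.5  4.4 -0.5  4.5 -0.6]
from [ 564.4 -216.   200.2] yaw 40.17 d [ -0.6   0.7 110.7] turn 0.2 F [-0.4 -0.4  0.4] M [-0.  0. -0.] gap 94.2 j [-0.4  0.4  1.4  0.   1.3  0.4] t 11.5
```

View pics/v3.png

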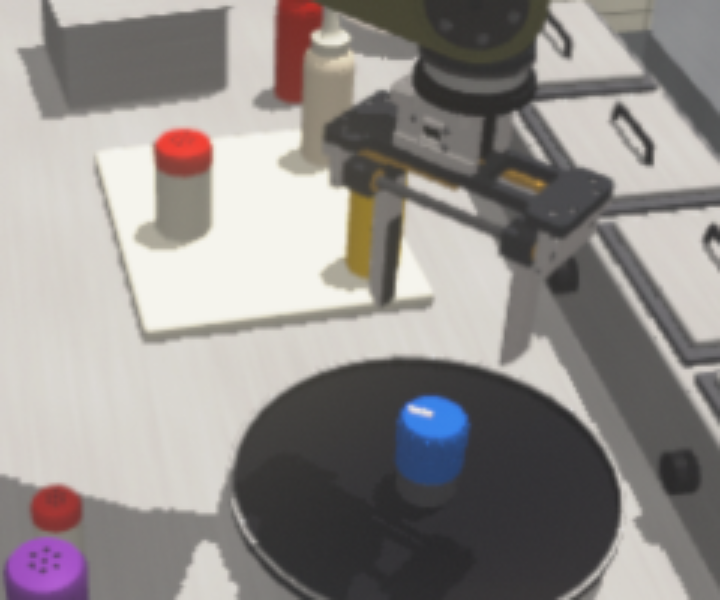

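The shaker stands upright on the board at crop (183,185), and the open fingers straddle the knob at (432,440). I'll go down and close lightly.

arm_command(
  steps=[
    [1,-1,1,30,0],
    [1,-1,1,60,0],
    [1,-1,1,85,0],
    [1,-1,1,103,0],
    [1,-1,1,110,0],
    [1,-1,1,110,0],
    [0.5,-1,1,110,0],
    [0.5,-1,1,110,0],
    [0.5,-1,1,110,0],
    [0.4,-1,1,110,0],
    [0.4,-1,1,110,0],
    [0.4,-1,1,110,0],
  ],
  force=5,
)

```text
clock: 13.0
eef_pos: [563.5, -217.5, 89.9]
eef_rot: [-3.139, 0.001, 0.7]
wrist_force: [-7.2, 7.1, 6.6]
finger_gap: 50.5
finger_force: 5.0
```

Run:
```python
from h import *
go(563.5,-217,89.5,40)
s=monitor.read_state();print(s["finger_force"],Ro.from_euler("xyz",s["eef_rot"]).inv().apply(s["wrist_force"]).round(1))
```

```text
from [ 563.5 -217.5   89.9] yaw 40.12 d [ 0.3 -0.4  0.4] turn 0.1 F [-7.2  7.1  6.6] M [1.37 1.35 0.  ] gap 50.5 j [-0.43  0.56  1.49  0.    1.1   0.44] t 13.0
5.0014095939695835 [ -0.9 -10.1  -6.6]
```

arm_command(
  steps=[
    [0.4,0,-0.5,0,0],
    [0.4,0,-1,0,0],
    [0.4,0,-1,0,0],
  ],
)

```text
clock: 13.38
eef_pos: [563.2, -217.2, 89.9]
eef_rot: [-3.14, 0.0, 0.7]
wrist_force: [-4.7, 3.7, 3.9]
finger_gap: 50.1
finger_force: 5.0
```

```bash
cat >> h.py <<'E'
def st():
    s=monitor.read_state();print(s["eef_pos"].round(1),"yaw",np.degrees(s["eef_rot"][2]).round(1),"Ftool",Ro.from_euler("xyz",s["eef_rot"]).inv().apply(s["wrist_force"]).round(1),"M",s["moment"].round(2),"gap",round(s["finger_gap"],1),s["finger_force"].round(1),"t",s["clock"])
E
python3 -c "
from h import *
st()"
```

```text
Traceback (most recent call last):
  File "h.py", line 39, in st
    s=monitor.read_state();print(s["eef_pos"].round(1),"yaw",np.degrees(s["eef_rot"][2]).round(1),"Ftool",Ro.from_euler("xyz",s["eef_rot"]).inv().apply(s["wrist_force"]).round(1),"M",s["moment"].round(2),"gap",round(s["finger_gap"],1),s["finger_force"].round(1),"t",s["clock"])
                                                                                                                                                                                                                                           ^^^^^^^^^^^^^^^^^^^^^^^
AttributeError: 'float' object has no attribute 'round'
```

arm_command(
  steps=[
    [0.4,0,-0.7,0,0],
    [0.4,0,-1.4,0,0],
    [0.4,0,-1.4,0,0],
    [0.4,0,-1.4,0,0],
  ],
  force=30,
)

```text
clock: 13.88
eef_pos: [562.8, -216.7, 90.0]
eef_rot: [3.141, -0.0, 0.7]
wrist_force: [0.5, 0.7, 0.8]
finger_gap: 49.8
finger_force: 30.0
```

```bash
sed -i 's/s\["finger_force"\].round(1)/s["finger_force"]/' h.py
python3 -c "
from h import *
st()"
```

```text
[ 562.8 -216.7   90. ] yaw 40.1 Ftool [ 0.8 -0.2 -0.8] M [-0.09 -0.16  0.04] gap 49.8 29.999604374170303 t 13.875
```

Centred, no side load. I'll try the twist clockwise (positive about the tool z) by 8°.

arm_command(
  steps=[
    [0.4,0,0,0,2],
    [0.4,0,0,0,4],
    [0.4,0,0,0,6],
    [0.4,0,0,0,8],
    [0.4,0,0,0,8],
  ],
)

```text
clock: 14.5
eef_pos: [562.1, -216.0, 90.0]
eef_rot: [-3.14, 0.001, 0.56]
wrist_force: [-7.2, 4.2, 6.6]
finger_gap: 49.5
finger_force: 30.0
```

```bash
python3 -c "
from h import *
st()"
```

```text
[ 562.1 -216.    90. ] yaw 32.1 Ftool [-3.8 -7.4 -6.5] M [0.9  1.4  0.75] gap 49.5 30.001445095986128 t 14.5
```

Clockwise it is blocked (0.75 N m). Now I'll try counter-clockwise.

arm_command(
  steps=[
    [0.4,0,0,0,-3],
    [0.4,0,0,0,-6],
    [0.4,0,0,0,-9],
    [0.4,0,0,0,-12],
    [0.4,0,0,0,-15],
    [0.4,0,0,0,-18],
    [0.4,0,0,0,-18],
  ],
)

```text
clock: 15.38
eef_pos: [562.9, -216.5, 90.0]
eef_rot: [3.141, -0.0, 0.873]
wrist_force: [2.0, 0.7, 1.2]
finger_gap: 49.9
finger_force: 30.0
```

```bash
python3 -c "
from h import *
st()"
```

```text
[ 562.9 -216.5   90. ] yaw 50.0 Ftool [ 1.8  1.  -1.2] M [ 0.13 -0.15  0.04] gap 49.9 29.999558106064796 t 15.375
```

arm_command(
  steps=[
    [0.4,0,0,0,-5],
    [0.4,0,0,0,-10],
    [0.4,0,0,0,-15],
    [0.4,0,0,0,-20],
    [0.4,0,0,0,-25],
    [0.4,0,0,0,-30],
    [0.4,0,0,0,-35],
    [0.4,0,0,0,-38],
    [0.4,0,0,0,-38],
  ],
)

```text
clock: 16.5
eef_pos: [562.7, -216.6, 90.0]
eef_rot: [3.141, 0.0, 1.536]
wrist_force: [0.5, 1.4, 2.3]
finger_gap: 49.4
finger_force: 30.0
```

```bash
python3 -c "
from h import *
st()"
```

```text
[ 562.7 -216.6   90. ] yaw 88.0 Ftool [ 1.4  0.5 -2.3] M [ 0.08 -0.12  0.  ] gap 49.4 29.999785479158163 t 16.5
```

arm_command(
  steps=[
    [0.4,0,0,0,-2],
    [0.4,0,0,0,-4],
    [0.4,0,0,0,-6],
    [0.4,0,0,0,-8],
    [0.4,0,0,0,-8],
  ],
)

```text
clock: 17.12
eef_pos: [562.7, -216.6, 90.0]
eef_rot: [3.141, 0.0, 1.678]
wrist_force: [0.0, 1.5, 4.0]
finger_gap: 49.6
finger_force: 30.0
```

```bash
python3 -c "
from h import *
st()"
```

```text
[ 562.7 -216.6   90. ] yaw 96.1 Ftool [ 1.5  0.2 -4. ] M [ 0.15 -0.03  0.01] gap 49.6 29.999937135726213 t 17.125
```

arm_command(
  steps=[
    [0.4,0,0,0,-2],
    [0.4,0,0,0,-4],
    [0.4,0,0,0,-4],
  ],
)

```text
clock: 17.5
eef_pos: [562.9, -216.6, 90.0]
eef_rot: [3.141, 0.0, 1.748]
wrist_force: [2.4, -0.1, 1.8]
finger_gap: 49.8
finger_force: 30.0
```

```bash
python3 -c "
from h import *
st()"
```

```text
[ 562.9 -216.6   90. ] yaw 100.1 Ftool [-0.5  2.4 -1.8] M [ 0.09 -0.73  0.  ] gap 49.8 29.99965762719512 t 17.5
```

arm_command(
  steps=[
    [0.4,0,0,0,-2],
    [0.4,0,0,0,-4],
    [0.4,0,0,0,-4],
  ],
)

```text
clock: 17.88
eef_pos: [563.6, -216.6, 90.1]
eef_rot: [3.139, 0.001, 1.818]
wrist_force: [9.0, 0.1, -1.1]
finger_gap: 49.6
finger_force: 30.0
```

```bash
python3 -c "
from h import *
st()"
```

```text
[ 563.6 -216.6   90.1] yaw 104.2 Ftool [-2.2  8.8  1.1] M [ 0.07 -1.96 -0.24] gap 49.6 29.999037394300103 t 17.875
```

arm_command(
  steps=[
    [0.4,0,0,0,-1],
    [0.4,0,0,0,-2],
    [0.4,0,0,0,-2],
  ],
)

```text
clock: 18.25
eef_pos: [563.8, -216.6, 90.1]
eef_rot: [3.139, 0.001, 1.852]
wrist_force: [10.6, 0.2, -3.1]
finger_gap: 49.7
finger_force: 30.0
```

```bash
python3 -c "
from h import *
st()"
```

```text
[ 563.8 -216.6   90.1] yaw 106.1 Ftool [-2.7 10.2  3.1] M [ 0.05 -2.21 -0.67] gap 49.7 29.998974641785026 t 18.25
```

arm_command(
  steps=[
    [0.4,0,0,0,1],
    [0.4,0,0,0,3],
    [0.4,0,0,0,3],
  ],
)

```text
clock: 18.62
eef_pos: [563.5, -216.6, 90.1]
eef_rot: [3.14, 0.001, 1.8]
wrist_force: [7.6, 0.8, -1.2]
finger_gap: 49.4
finger_force: 30.0
```

```bash
python3 -c "
from h import *
st()"
```

```text
[ 563.5 -216.6   90.1] yaw 103.1 Ftool [-0.9  7.5  1.2] M [ 0.07 -1.72 -0.18] gap 49.4 29.99959602020681 t 18.625
```

arm_command(
  steps=[
    [0.4,0,0.8,0,0.5],
    [0.4,0,1.6,0,1],
    [0.4,0,1.6,0,1],
  ],
)

```text
clock: 19.0
eef_pos: [563.9, -216.5, 90.0]
eef_rot: [-3.141, 0.0, 1.782]
wrist_force: [-3.0, -1.4, 4.7]
finger_gap: 49.0
finger_force: 30.0
```

```bash
python3 -c "
from h import *
st()"
```

```text
[ 563.9 -216.5   90. ] yaw 102.1 Ftool [-0.7 -3.2 -4.6] M [-0.37  0.52 -0.02] gap 49.0 30.000750571489334 t 19.0
```

Eased: the twist is near 0 and the side load 3 N. I'll lift gently.

arm_command(
  steps=[
    [0.4,0,-0.4,-1,0],
    [0.4,0,-0.4,-3,0],
    [0.4,0,-0.4,-5,0],
    [0.4,0,-0.4,-5,0],
  ],
)

```text
clock: 19.5
eef_pos: [563.8, -216.2, 95.1]
eef_rot: [-3.142, -0.0, 1.782]
wrist_force: [-0.9, -0.6, -1.1]
finger_gap: 49.3
finger_force: 30.0
```

```bash
python3 -c "
from h import *
st()"
```

```text
[ 563.8 -216.2   95.1] yaw 102.1 Ftool [-0.4 -1.   1.1] M [-0.23  0.01 -0.05] gap 49.3 29.99925848096609 t 19.5
```

arm_command(
  steps=[
    [0.4,0,0,-4,0],
    [0.4,0,0,-9,0],
    [0.4,0,0,-15,0],
    [0.4,0,0,-25,0],
    [0.4,0,0,-45,0],
    [0.4,0,0,-70,0],
    [0.4,0,0,-90,0],
    [0.4,0,0,-96,0],
    [0.4,0,0,-96,0],
    [0.4,0,0,-96,0],
  ],
)

```text
clock: 20.75
eef_pos: [563.6, -216.2, 190.0]
eef_rot: [-3.14, -0.001, 1.782]
wrist_force: [-0.5, -0.7, -0.9]
finger_gap: 49.5
finger_force: 30.0
```

Run:
```python
from h import *
st()
a=imaging.camera("side")
v=cv2.resize(a["img"][150:350,260:500],None,fx=3,fy=3)
cv2.imwrite("pics/v4.png",v[:,:,::-1])
```

```text
[ 563.6 -216.2  190. ] yaw 102.1 Ftool [-0.6 -0.7  0.9] M [-0.03 -0.07 -0.01] gap 49.5 29.999112579971552 t 20.75
```

View pics/v4.png

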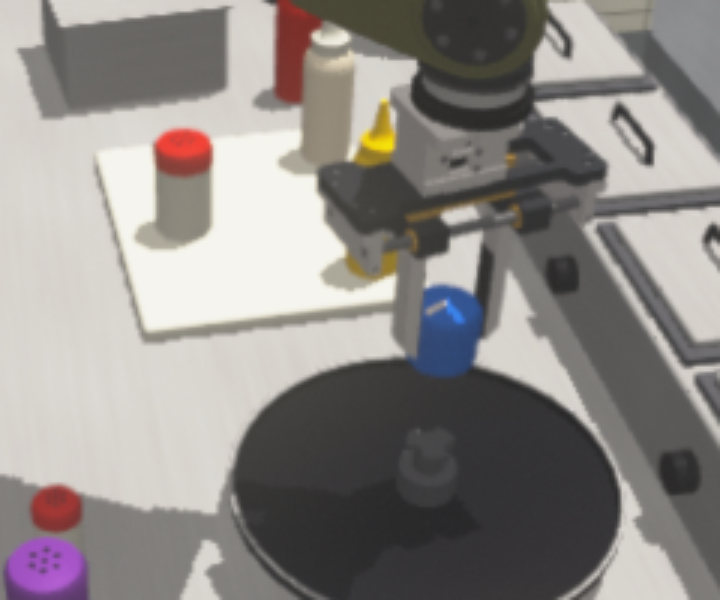

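The knob is held at crop (445,330), well above the bare spindle at (428,455). The shaker stands upright on the board at (183,185), and the bottles have not moved.

```bash
python3 -c "
from h import *
print(job.sign_off())"
```

```text
the job is handed in; nothing more can be done
None
```

The job is handed in at about 21 s of the 62 s: the shaker stands upright on the free part of the board, and the knob came off counter-clockwise and is held about 100 mm above its seat, touching nothing else.

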